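# Set the microtome's coarse feed three turns off its rear stop

## Task

Wind the coarse-feed handwheel on the side of the microtome back by its grip until you feel the rear stop, without forcing it. From that stop, wind it forward exactly three full turns and let go; leave the bottle, slide tray and slide box where they are.

Things in the scene. Friction and masses are not known exactly. Their poses are not given: they have to be found in the camera images.
- microtome: Manual rotary microtome, fixed to the bench: ivory housing on a dark base 380 x 260 mm, 277 mm high with its top tray. Origin: centre of its underside; x to its back, y to the coarse-feed handwheel's side, z up; the operator's side with blade holder and specimen head looks to -x. Its wall on the handwheel's side is at y = 120 mm.
- feed_wheel: Coarse-feed handwheel: dark upright disc, 110 mm across, with a grip. Origin: on its axis at the microtome's (30, 127, 160) mm, outer face 145 mm out; its z points to the grip. Turning needs about 2.5 N at the grip; it stays where let go. The hard rear stop, not visible, is met 0.35 to 0.9 turns back from the start, anywhere round the turn.
- hub: Steel hub in the middle of the handwheel, 32 mm across, same origin, turning with the spindle. The feed train gives a little: at the stop the wheel winds up against the hub by 0.01 rad per N pushed along the grip's circle (0.4 mm of grip travel per N) and springs back; the z axes of both agree when unloaded. Over 20 N there is forcing it.
- axis_point (a point): Point on the handwheel's axis, fixed to the microtome at its (30, 191, 160) mm: the centre of the upright circle of 40 mm radius that point grip_mid runs on. Forward: the grip goes over the top towards the operator's side (microtome's -x), clockwise when one looks at the handwheel from its own side; back is the other way.
- grip_mid (a point): Where to hold the grip: a black round bar, 22 mm thick, 64 mm long, parallel to the microtome's y, 40 mm off the wheel's axis, from 153 to 217 mm out from the microtome's middle plane (this point, on its centre line, is 191 mm out). The grip spins freely on its pin, so a hand holding it need not turn.
- block (a point): Middle of the orange cassette's back face on the specimen head at the operator's side; the feed moves it 1 mm towards the blade (microtome's -x) per forward turn, too little to count by.
- reagent: Brown glass bottle with black cap, 60 mm across, 105 mm high, standing loose on the bench; origin: centre of its underside, z up.
- slide_tray: Open wooden tray with glass slides, 200 x 110 x 18 mm, loose on the bench; origin: centre of its underside.
- slide_box: White slide box with blue lid, 75 x 55 x 37 mm, loose on the bench; origin: centre of its underside.

How it is judged:
By the outcome, as a careful person would: the job done as asked, in the order asked, and still so for the second after the job is handed in, with the robot touching nothing.
It also fails if it takes over 72 s, if anything falls off the work surface, if the arm or the gripper's body presses on something with over 40 N, if the wrist force passes 120 N, or if a joint passes its speed limit or range.

## Robot

A 6-joint arm with a two-finger parallel gripper is mounted at the origin on the work surface. World frame = base frame: x ahead of the robot, y to its left, z up, the work surface at z = 0. Lengths are in m, angles in rad, forces in N, time in s.
With the tool pointing down it reaches from about 0.3 to 0.85 m from the base axis. Payload 5.4 kg.
Tool frame: the origin (TCP) lies midway between the tips of the shut fingers; the grasp point (between the pads) lies 19 mm behind it (tcp_to_grasp is the distance from the TCP to the grasp point, in m); y points along the fingers, z is the direction in which the jaws open and shut, and the axes are right-handed (so a half turn about y gives the same grasp; the last joint's range is limited). The gripper opens to 85 mm and grips with 20 to 120 N. Pads are 22 mm wide; open, the fingers measure 114 mm over their backs; the gripper's body (76 mm by 85 mm) begins 54 mm behind the grasp point. The pads swing forward as they close: fully open they stand 13 mm farther back than shut.
Start: joints at [0.977, 0.158, 1.597, -0, 1.386, -0.21], TCP at [0.215, 0.533, 0.231] pointing down, gripper open.
Joint ranges: [-2.91, 2.91], [-0.94, 2.29], [0.18, 2.7], [-1.29, 4.43], [0.17, 2.64], [-3, 3]. Speed limits (rad/s): [2.57, 2.57, 3.14, 3.14, 3.14, 3.14].

## Interface

Orientations are given as a rotation vector (axis times angle).
In Python, from plant import sense, read_camera, finish_job, tcp_to_grasp gives the robot as it stands.
- The arm moves only by the tool drive_tool, never from a script. Its argument "rows" is a list of rows, each a list of 3 entries, a list of its own where there are three numbers: the shift along the world's x, y, z in mm, then the turn, a rotation vector about the world's x, y, z in degrees, then the opening in per cent of the stroke, from 0 (shut) to 100 (fully open). In form: [[[x, y, z], [rx, ry, rz], grip], ...]. A call has exactly 5 rows; each row shifts and turns the commanded pose from where the row before left it; what a row does not reach is not made up. A row lasts 1/10 s, in which the tool goes at most 50 mm and 8.59 degrees, less where a joint would pass 70% of its speed; a pose out of reach is approached as far as the arm can. A call is refused whole if a number of a shift passes 50 or a number of a turn 8.59, either way. A call with a gripper value outside its range is refused whole. The fingers move at their own pace and stop on an object; "squeeze" is the grip in N (left out, the last holds). Time passes only in rows, so rows that do not move let the fingers close, or fill a call up. It gives the time, the measured TCP pose, the force and the opening at its end, in the units of the state.
- sense(): the state, without advancing time (a new reading comes with each control period).
- read_camera(name): name is "scene" or "top"; returns a dict with "frame" (384x512x3 uint8, red, green, blue), "z_map" (384x512 float32, m along the optical axis (not along the pixel's ray), 0 where there is no reading), "intrinsics" (3x3 intrinsics, pixels), "R" (3x3) and "t" (3): a world point X has camera coordinates R X + t. Camera axes: x right, y down, z forward; pixel columns grow to the right and rows downward; lengths in m; the calibration is good to about 2 mm. A picture is of the moment at which its call begins.
- finish_job(): hands the job in, once; it reports no verdict.
The state is a dict: "time": time; "qpos": joint angles; "qd": joint speeds; "tau": joint torques, N m; "tcp_pos": TCP position; "eef_rot": TCP orientation; "contact_force": force on the tool from outside, world axes, zero at the start; "ft_torque": the same for the moment, N m; "opening": opening from 0.0 (shut) to 1.0 (fully open).
Only numpy, scipy, OpenCV 4.12 (cv2) and the standard library are available. Lean on these libraries where they do the work, as an engineer would, in place of code of your own. Each camera call takes 0.05 s, during which the arm holds its last target.

## Working session

There is one attempt and no reset: what is moved stays moved. The work goes in short steps, Python scripts to look and compute and a tool call to move; the robot and the scene stay as the last step left them, time stands still between calls to the robot, and variables do not carry over. Pictures are saved under pics/ and viewed, and the job is handed in when it is done.

Besides the shell and the picture viewer there is one more tool, called after "Request:" by a JSON object that holds its "op" and its "data", one argument or row to a line. drive_tool: Moves the arm, as the interface text tells. Its arguments: {"type":"object","properties":{"rows":{"type":"array","items":{"type":"array"}},"squeeze":{"type":"number"}},"required":["rows"]}

```bash
ls; mkdir -p pics
python3 - <<'E'
from plant import *
import cv2,numpy as np
print(sense(), tcp_to_grasp)
for n in ["scene","top"]:
    c=read_camera(n); cv2.imwrite(f"pics/{n}0.png",c["frame"][:,:,::-1]); np.savez(f"{n}0.npz",**c)
    print(n,c["intrinsics"],c["R"],c["t"])
E
```

```text
pics
{'time': 0.0, 'qpos': array([ 9.76864992e-01,  1.59095512e-01,  1.59825135e+00, -6.80202747e-06,
        1.38622223e+00, -2.10101593e-01]), 'qd': array([ 2.56364363e-04, -7.80489276e-04, -9.07769126e-05, -1.65703605e-03,
       -3.45055485e-04,  4.27524663e-04]), 'tau': array([-1.89465459e-05, -3.96007955e+01, -3.31426191e+01, -2.49214827e-04,
        8.52629368e-03,  5.51528998e-06]), 'tcp_pos': array([0.21499166, 0.53262898, 0.23028124]), 'eef_rot': array([-1.55156636,  0.30180435, -0.30059288]), 'contact_force': array([0.16798828, 0.05923615, 0.25924959]), 'ft_torque': array([ 0.00327667,  0.00501521, -0.03074982]), 'opening': 0.9994686739865917} 0.0187
scene [[399.60730589   0.         250.26842586]
 [  0.         399.60730589 192.36067944]
 [  0.           0.           1.        ]] [[ 0.04425778  0.99891018  0.0148221 ]
 [ 0.85079486 -0.02991053 -0.52464604]
 [-0.52363094  0.03583024 -0.85119142]] [ 0.03825497 -0.35688285  1.47214825]
top [[468.99214369   0.         260.41774171]
 [  0.         468.99214369 196.92467657]
 [  0.           0.           1.        ]] [[ 0.00374587 -0.99991149  0.01276642]
 [-0.98525697 -0.00587397 -0.17098009]
 [ 0.17103995 -0.01193773 -0.98519177]] [-0.09792424  0.52007441  1.1190016 ]
```

View pics/scene0.png

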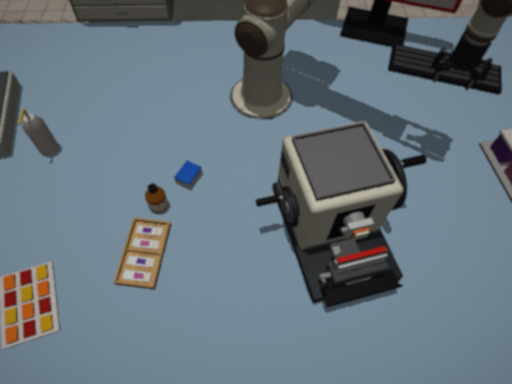

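View pics/top0.png

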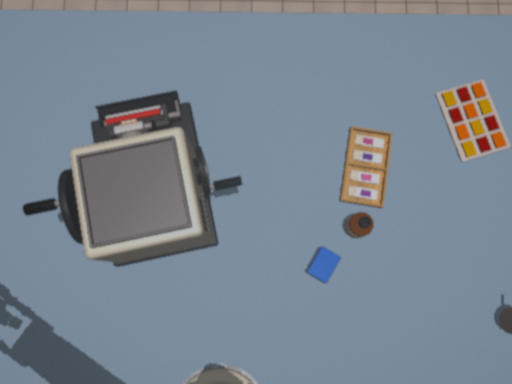

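```bash
cat > h.py <<'E'
import numpy as np,cv2
def cloud(c):
    z=c["z_map"];K=c["intrinsics"];v,u=np.mgrid[:z.shape[0],:z.shape[1]]
    P=np.stack([(u-K[0,2])/K[0,0]*z,(v-K[1,2])/K[1,1]*z,z],-1)
    return (P-c["t"])@c["R"]
def proj(c,X):
    p=c["R"]@np.array(X)+c["t"];q=c["intrinsics"]@p;return q[:2]/q[2]
E
python3 - <<'E'
from h import *
for n in ["scene","top"]:
    c=dict(np.load(n+"0.npz")); W=cloud(c); ok=c["z_map"]>0
    print(n,"tcp px",proj(c,[.215,.533,.231]), "ok",ok.mean())
    reg=ok&(W[...,0]>.15)&(W[...,0]<1)&(W[...,1]>-.1)&(W[...,1]<.7)
    table=ok&(abs(W[...,2])<.02); print("table z",np.median(W[table][:,2]))
    t=reg&(abs(W[...,2]-.272)<.015)
    P=W[t]; print("top",len(P),np.median(P[:,2]),cv2.minAreaRect((P[:,:2]*1000).astype(np.float32)))
    b=reg&(W[...,2]>.012)&(W[...,2]<.1)
    h,e=np.histogram(W[reg][:,2],bins=np.arange(0,.35,.01)); print(h)
    # points
    for p in ([(265,201),(277,199),(290,205)] if n=="scene" else [(222,185),(237,182),(205,165),(215,187)]):
        print(p,W[p[1],p[0]],c["frame"][p[1],p[0]])
E
```

```text
scene tcp px [447.56818601  87.18923991] ok 0.9957224527994791
table z 0.0006676573368007725
top 7013 0.26629647598973116 ((419.2912902832031, 324.5117492675781), (271.08843994140625, 636.0859985351562), 25.653858184814453)
[30828    79   125  2184  1263   684   205   174   263   613   197   224
   262   330   455   348   259   272   334   399   559   689   602   395
   290  1060  5381   971    57   126   135   138   121   205]
(265, 201) [ 0.54175911 -0.02570337  0.15632321] [19 19 20]
(277, 199) [0.5385637  0.00610712 0.15938051] [15 13 17]
(290, 205) [0.5800278  0.03269119 0.19816296] [43 42 43]
top tcp px [-58.63741684 332.06004702] ok 0.9961496988932291
table z 0.0008157304509141171
top 12757 0.2662854105244892 ((495.86334228515625, 160.59622192382812), (230.24168395996094, 235.43685913085938), 12.344764709472656)
[39482    39    76  1459   790   236   110   134   182   258   178   122
   143   305   405   312   169   192   334   374   521   683   664   357
   140  1619 10103  1491    70     0     0     0     0     0]
(222, 185) [ 0.52741781 -0.00771011  0.15928998] [50 56 59]
(237, 182) [ 0.53454168 -0.04125713  0.15909936] [49 54 59]
(205, 165) [0.56931805 0.02972154 0.17539238] [96 95 96]
(215, 187) [0.52289557 0.00795091 0.15853642] [53 55 59]
```

Run:
```python
import cv2
a=cv2.imread("pics/scene0.png")[110:310,230:430];b=cv2.imread("pics/top0.png")[80:280,60:260]
cv2.imwrite("pics/zoom0.png",cv2.resize(cv2.hconcat([a,b]),None,fx=2,fy=2,interpolation=cv2.INTER_CUBIC))
```

```text
(no output)
```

View pics/zoom0.png

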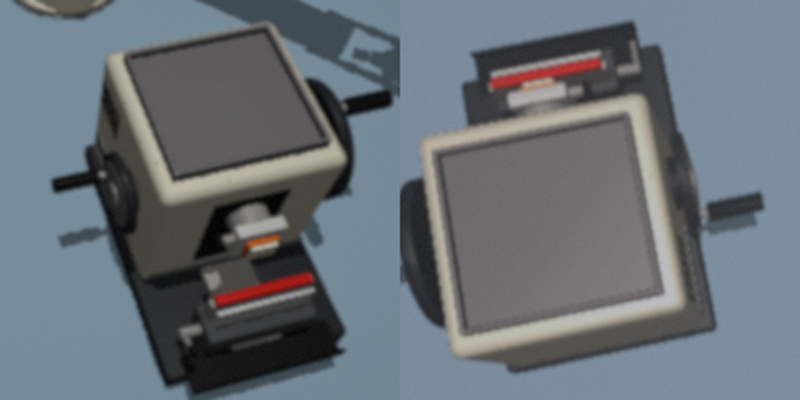

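Run:
```python
from h import *
from scipy.optimize import least_squares
W=[];F=[]
for n in ["scene","top"]:
    c=dict(np.load(n+"0.npz")); w=cloud(c);ok=c["z_map"]>0
    W.append(w[ok]);F.append(np.full(ok.sum(),n=="top"))
W=np.concatenate(W);top=np.concatenate(F)
th=np.radians(12.3)
def loc(W,x0,y0,th):
    ex=np.array([-np.cos(th),-np.sin(th),0]);ey=np.array([np.sin(th),-np.cos(th),0])
    d=W-np.array([x0,y0,0]); return np.stack([d@ex,d@ey,W[:,2]],-1)
# top: edges of housing & base silhouettes
L=loc(W,.4959,.1606,th)
m=(abs(L[:,2]-.266)<.02)&(abs(L[:,0])<.2)&(abs(L[:,1])<.2)
for s in (0,1):
    p=L[m&(top==s)]; print(s,"top percentiles",np.percentile(p,[.2,99.8],axis=0).round(4).tolist())
m=(abs(L[:,2]-.03)<.02)&(abs(L[:,0])<.4)&(abs(L[:,1])<.16)
m&=(L[:,2]>.015)
for s in (0,1):
    p=L[m&(top==s)]; print(s,"base",np.percentile(p,[.3,99.7],axis=0).round(4).tolist(),np.median(p[:,2]))
# wall
m=(L[:,1]>.1)&(L[:,1]<.13)&(L[:,2]>.06)&(L[:,2]<.24)&(abs(L[:,0])<.1)
for s in (0,1):
    p=L[m&(top==s)]; 
    if len(p)>20: print(s,"wall",len(p),np.polyfit(p[:,0],p[:,1],1),np.median(p[:,1]))
m=(L[:,1]>.15)&(L[:,1]<.25)&(L[:,2]>.08)&(abs(L[:,0])<.12)
for s in (0,1):
    p=L[m&(top==s)]; print(s,"grip",len(p),np.polyfit(p[:,1],p[:,0],1),p.min(0),p.max(0),p.mean(0))
    q=W[m&(top==s)]
m=(L[:,1]>.132)&(L[:,1]<.152)&(L[:,2]>.09)&(L[:,2]<.23)&(abs(L[:,0])<.1)
for s in (0,1):
    p=L[m&(top==s)]; print(s,"disc",len(p),np.percentile(p,[1,50,99],axis=0).round(4).tolist())
```

```text
0 top percentiles [[-0.1188, -0.118, 0.2465], [0.1127, 0.1183, 0.28]]
1 top percentiles [[-0.1148, -0.1184, 0.248], [0.1167, 0.1188, 0.2807]]
0 base [[-0.2844, -0.1301, 0.0161], [0.1109, 0.1285, 0.0499]] 0.037674492039649496
1 base [[-0.2822, -0.1297, 0.0163], [0.1218, 0.1292, 0.0496]] 0.0377084670972412
0 wall 844 [0.00330428 0.11832076] 0.11806330913639848
1 wall 559 [-0.00438393  0.12009571] 0.11909865117450354
0 grip 189 [-2.47591843e-05 -4.47219974e-03] [-0.01287893  0.15203624  0.14389499] [0.00755734 0.21502912 0.16255879] [-0.00447678  0.18484277  0.15588356]
1 grip 276 [0.00478889 0.00019924] [-0.01138723  0.15011447  0.14440319] [0.01061079 0.21566065 0.16345417] [0.00107614 0.18311144 0.15687244]
0 disc 455 [[-0.0932, 0.1325, 0.1171], [-0.0492, 0.1414, 0.1813], [0.0083, 0.1468, 0.2162]]
1 disc 362 [[-0.0861, 0.1321, 0.1393], [-0.0263, 0.1399, 0.199], [0.0156, 0.1504, 0.2176]]
```

Run:
```python
from h import *
from scipy.optimize import least_squares
res={}
for n in ["scene","top"]:
    c=dict(np.load(n+"0.npz")); w=cloud(c);ok=c["z_map"]>0
    th=np.radians(12.3);ex=np.array([-np.cos(th),-np.sin(th),0]);ey=np.array([np.sin(th),-np.cos(th),0])
    W=w[ok];d=W-[.4959,.1606,0];L=np.stack([d@ex,d@ey,W[:,2]],-1)
    b=L[(L[:,1]>.121)&(L[:,1]<.128)&(L[:,2]>.028)&(L[:,2]<.05)&(abs(L[:,0])<.35)]
    print(n,"base",len(b),b[:,0].min(),b[:,0].max())
    b=L[(L[:,1]<-.121)&(L[:,1]>-.128)&(L[:,2]>.028)&(L[:,2]<.05)&(abs(L[:,0])<.35)]
    if len(b):print(n,"base-",len(b),b[:,0].min(),b[:,0].max())
    g=L[(L[:,1]>.155)&(L[:,1]<.21)&(L[:,2]>.08)&(abs(L[:,0])<.12)]
    f=lambda p:np.hypot(g[:,0]-p[0],g[:,2]-p[1])-.011
    r=least_squares(f,[0,.15],loss="soft_l1",f_scale=.001);print("grip circ",r.x,np.sqrt(np.mean(r.fun**2)))
    # disc outer face points
    m=L[(L[:,1]>.1425)&(L[:,1]<.1475)&(L[:,2]>.09)&(L[:,2]<.23)&(L[:,0]>-.12)&(L[:,0]<.06)]
    h=cv2.minEnclosingCircle((m[:,[0,2]]*1000).astype(np.float32));print("disc",len(m),h,np.median(m[:,1]))
```

```text
scene base 331 -0.2568102700856355 0.11856980094419692
scene base- 119 -0.25758769250592223 -0.11560349054011367
grip circ [-1.07804985e-04  1.48347336e-01] 0.0015989048990066614
disc 92 ((-39.05297088623047, 162.6903533935547), 43.71897506713867) 0.14315993010870684
top base 285 -0.25584403002202954 0.12056127411127394
top base- 69 -0.2574458757220639 0.11993876424400764
grip circ [-0.00078935  0.14876188] 0.0015693430693575114
disc 94 ((-38.402950286865234, 162.4894256591797), 44.995887756347656) 0.143423687092884
```

Run:
```python
from plant import sense
import numpy as np
from scipy.spatial.transform import Rotation as Ro
s=sense();R=Ro.from_rotvec(s["eef_rot"]);print(R.as_matrix().round(3))
th=np.radians(12.3);ex=np.array([-np.cos(th),-np.sin(th),0]);ey=np.array([np.sin(th),-np.cos(th),0])
for ph in (20,25):
  f=np.radians(ph);y=-np.array([0,0,1])*np.cos(f)-ey*np.sin(f)
  for sg in(1,-1):
    z=sg*ex;x=np.cross(y,z);T=Ro.from_matrix(np.stack([x,y,z],1))
    d=T*R.inv();print(ph,sg,np.degrees(d.as_rotvec()).round(1),"y",y.round(3))
    print(" tilt-only from yaw:",np.degrees((Ro.from_euler('z',0)).as_rotvec()))
```

```text
[[ 0.927 -0.001  0.374]
 [-0.374 -0.001  0.927]
 [-0.    -1.    -0.002]]
20 1 [ 15.9 -18.7 122.8] y [-0.073  0.334 -0.94 ]
 tilt-only from yaw: [0. 0. 0.]
20 -1 [ 15.9  13.3 -55.1] y [-0.073  0.334 -0.94 ]
 tilt-only from yaw: [0. 0. 0.]
25 1 [ 19.8 -23.3 122. ] y [-0.09   0.413 -0.906]
 tilt-only from yaw: [0. 0. 0.]
25 -1 [ 19.9  16.7 -54.8] y [-0.09   0.413 -0.906]
 tilt-only from yaw: [0. 0. 0.]
```

Request:
{"op": "drive_tool", "data": {
  "rows": [
    [[0,0,45],[0,0,0],100],
    [[0,0,45],[0,0,0],100],
    [[0,0,45],[0,0,0],100],
    [[5,-10,40],[1.6,1.3,-5.5],100],
    [[15,-25,15],[1.6,1.3,-5.5],100]
  ]
}}

```text
time: 0.6
tcp_pos: [0.235, 0.4996, 0.4259]
eef_rot: [-1.469, 0.49, -0.405]
contact_force: [0.9, -0.1, 1.1]
opening: 0.998
```

Request:
{"op": "drive_tool", "data": {
  "rows": [
    [[22,-39,0],[1.6,1.3,-5.5],100],
    [[22,-39,0],[1.6,1.3,-5.5],100],
    [[22,-39,0],[1.6,1.3,-5.5],100],
    [[22,-39,0],[1.6,1.3,-5.5],100],
    [[22,-39,0],[1.6,1.3,-5.5],100]
  ]
}}

```text
time: 1.1
tcp_pos: [0.3456, 0.3016, 0.421]
eef_rot: [-1.241, 0.956, -0.652]
contact_force: [1.3, 0.6, 0.3]
opening: 1.003
```

Request:
{"op": "drive_tool", "data": {
  "rows": [
    [[22,-39,0],[1.6,1.3,-5.5],100],
    [[22,-39,0],[1.6,1.3,-5.5],100],
    [[22,-39,0],[1.6,1.3,-5.5],100],
    [[22,-39,0],[0,0,0],100],
    [[22,-39,0],[0,0,0],100]
  ]
}}

```text
time: 1.6
tcp_pos: [0.4557, 0.1061, 0.4209]
eef_rot: [-1.068, 1.219, -0.789]
contact_force: [0.6, 0.5, 0.7]
opening: 0.998
```

Request:
{"op": "drive_tool", "data": {
  "rows": [
    [[22,-40,0],[0,0,0],100],
    [[22,-40,0],[0,0,0],100],
    [[22,-40,0],[0,0,0],100],
    [[22,-41,-30],[0,0,0],100],
    [[0,0,-45],[0,0,0],100]
  ]
}}

```text
time: 2.1
tcp_pos: [0.5438, -0.0538, 0.3492]
eef_rot: [-1.066, 1.216, -0.796]
contact_force: [-0.2, 1.1, -0.9]
opening: 0.998
```

Request:
{"op": "drive_tool", "data": {
  "rows": [
    [[0,0,-45],[0,0,0],100],
    [[0,0,-40],[0,0,0],100],
    [[0,0,-28],[0,0,0],100],
    [[0,0,0],[0,0,0],100],
    [[0,0,0],[0,0,0],100]
  ]
}}

```text
time: 2.6
tcp_pos: [0.5412, -0.0488, 0.2367]
eef_rot: [-1.068, 1.218, -0.788]
contact_force: [-0.6, 0.1, 0.7]
opening: 0.998
```

```bash
cat >> h.py <<'E'
from scipy.spatial.transform import Rotation as Ro
th=np.radians(12.3);ex=np.array([-np.cos(th),-np.sin(th),0]);ey=np.array([np.sin(th),-np.cos(th),0]);ez=np.array([0,0,1.])
def st():
    from plant import sense
    s=sense();R=Ro.from_rotvec(s["eef_rot"]).as_matrix();return s,s["tcp_pos"],R
E
python3 - <<'E'
from h import *
from plant import read_camera
s,p,R=st();print(p.round(4),R.round(3),s["qpos"].round(2),s["contact_force"])
g=np.array([.5369,-.0249,.1485]); d=g+.0207*R[:,1]-p; print("to grasp",(d*1000).round(1),"in tool",(R.T@d*1000).round(1))
for n in ["scene","top"]:
    c=read_camera(n); cv2.imwrite(f"pics/{n}1.png",c["frame"][:,:,::-1]);print(proj(c,g),proj(c,p))
a=cv2.imread("pics/scene1.png")[60:260,200:400];b=cv2.imread("pics/top1.png")[80:280,110:310]
cv2.imwrite("pics/zoom1.png",cv2.resize(cv2.hconcat([a,b]),None,fx=2,fy=2,interpolation=cv2.INTER_CUBIC))
E
```

```text
[ 0.5412 -0.0488  0.2367] [[ 0.204 -0.067  0.977]
 [-0.918  0.333  0.214]
 [-0.34  -0.941  0.006]] [-0.47  0.18  1.59  0.27  1.58 -0.71] [-0.56334412  0.09819741  0.74854074]
to grasp [  -5.7   30.8 -107.6] in tool [  7.1 111.9   0.4]
[265.04926445 200.90483814] [257.15390859 184.59451309]
[229.97484167 181.88177711] [239.29393968 171.38628699]
```

View pics/zoom1.png

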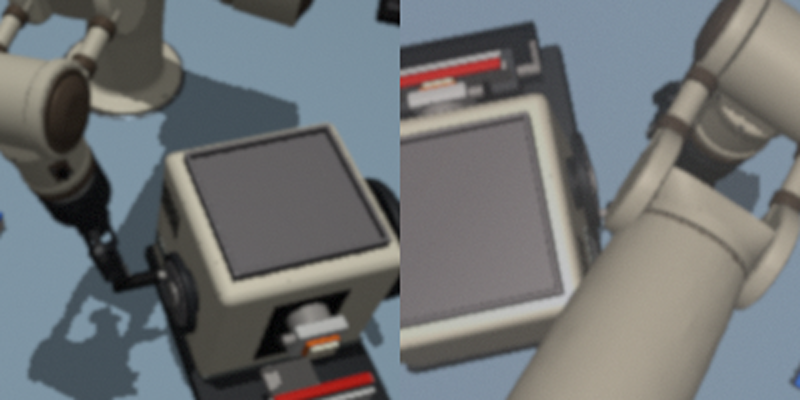

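Run:
```python
from h import *
from plant import read_camera
c=read_camera("top");W=cloud(c);d=W-[.4959,.1606,0];x=d@ex;y=d@ey
m=(c["z_map"]>0)&(W[...,2]>.29)
print(m.sum())
for lo in np.arange(-.16,.4,.04):
    for ylo in (.0,.05,.1,.15,.2):
        k=m&(x>lo)&(x<lo+.04)&(y>ylo)&(y<ylo+.05)
        if k.sum()>5: print(f"x{lo:.2f} y{ylo:.2f} n{k.sum()} zmin{W[k][:,2].min():.3f} zmax{W[k][:,2].max():.3f}")
```

```text
29775
x-0.08 y0.20 n163 zmin0.291 zmax0.357
x-0.04 y0.20 n12 zmin0.552 zmax0.560
x0.00 y0.20 n550 zmin0.369 zmax0.572
x0.04 y0.15 n100 zmin0.536 zmax0.609
x0.04 y0.20 n431 zmin0.543 zmax0.609
x0.08 y0.15 n618 zmin0.545 zmax0.610
x0.08 y0.20 n995 zmin0.588 zmax0.609
x0.12 y0.10 n173 zmin0.583 zmax0.628
x0.12 y0.15 n1105 zmin0.578 zmax0.631
x0.12 y0.20 n1180 zmin0.569 zmax0.625
x0.16 y0.05 n19 zmin0.614 zmax0.633
x0.16 y0.10 n1010 zmin0.600 zmax0.650
x0.16 y0.15 n1404 zmin0.622 zmax0.650
x0.16 y0.20 n906 zmin0.541 zmax0.627
x0.20 y0.05 n650 zmin0.619 zmax0.669
x0.20 y0.10 n1603 zmin0.637 zmax0.668
x0.20 y0.15 n1479 zmin0.595 zmax0.657
x0.20 y0.20 n170 zmin0.584 zmax0.624
x0.24 y0.00 n235 zmin0.642 zmax0.683
x0.24 y0.05 n1715 zmin0.637 zmax0.686
x0.24 y0.10 n1870 zmin0.640 zmax0.682
x0.24 y0.15 n725 zmin0.602 zmax0.655
x0.28 y0.00 n390 zmin0.654 zmax0.692
x0.28 y0.05 n1232 zmin0.679 zmax0.695
x0.28 y0.10 n1422 zmin0.617 zmax0.683
x0.28 y0.15 n20 zmin0.615 zmax0.638
x0.32 y0.10 n10 zmin0.631 zmax0.652
```

Request:
{"op": "drive_tool", "data": {
  "rows": [
    [[-2,9,-32],[0,0,0],100],
    [[-2,9,-32],[0,0,0],100],
    [[-1,8,-27],[0,0,0],100],
    [[-1,5,-17],[0,0,0],100],
    [[0,0,0],[0,0,0],100]
  ]
}}

```text
time: 3.25
tcp_pos: [0.5342, -0.017, 0.1272]
eef_rot: [-1.069, 1.219, -0.786]
contact_force: [-0.2, 0.9, -0.2]
opening: 0.998
```

Run:
```python
from h import *
from plant import read_camera
s,p,R=st();print(p.round(4),s["contact_force"])
g=np.array([.5369,-.0249,.1485]); d=g+.0207*R[:,1]-p; print("to grasp",(d*1000).round(1),"in tool",(R.T@d*1000).round(1))
c=read_camera("scene"); a=c["frame"][:,:,::-1][150:270,200:340]
cv2.imwrite("pics/zoom2.png",cv2.resize(a,None,fx=5,fy=5,interpolation=cv2.INTER_CUBIC))
```

```text
[ 0.5342 -0.017   0.1272] [-0.23698916  0.94663695 -0.2137208 ]
to grasp [ 1.2 -1.   1.8] in tool [ 0.5 -2.1  1. ]
```

View pics/zoom2.png

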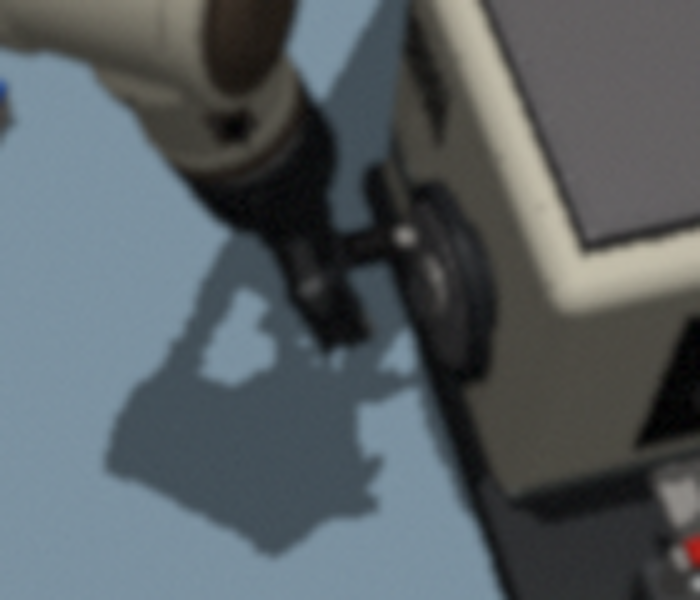

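Request:
{"op": "drive_tool", "data": {
  "rows": [
    [[1,-1,1],[0,0,0],50],
    [[0,0,0],[0,0,0],30],
    [[0,0,0],[0,0,0],0],
    [[0,0,0],[0,0,0],0],
    [[0,0,0],[0,0,0],0]
  ],
  "squeeze": 50
}}

```text
time: 3.8
tcp_pos: [0.5351, -0.0197, 0.129]
eef_rot: [-1.072, 1.218, -0.788]
contact_force: [-3.0, -5.7, 0.5]
opening: 0.239
```

```bash
cat >> h.py <<'E'
A=np.array([.5740,-.0168,.160])
def rep():
    s,p,R=st();g=p-.0187*R[:,1];d=(g-A)
    a,b=d@ex,d@ez
    phi=np.arctan2(b,a) # 0 = back side, + up ; forward = increasing
    t=-np.sin(phi)*ex+np.cos(phi)*ez; r=np.cos(phi)*ex+np.sin(phi)*ez
    F=s["contact_force"]
    print("t%.2f"%s["time"],"g",g.round(4),"rad %.1f phi %.2f out %.1f"%(np.hypot(a,b)*1e3,np.degrees(phi),d@ey*1e3),"Ft %.1f Fr %.1f Fy %.1f"%(F@t,F@r,F@ey),"op %.3f"%s["opening"])
    return phi
def ring(phi0,step,n,r=40.):
    k=np.radians(phi0+step*np.arange(n+1)); P=r*(np.cos(k)[:,None]*ex+np.sin(k)[:,None]*ez)
    return np.diff(P,axis=0).round(1)
E
python3 -c "
from h import *
rep()"
```

```text
t3.80 g [ 0.5364 -0.0259  0.1466] rad 40.9 phi -19.15 out 0.9 Ft 1.9 Fr 3.7 Fy 4.9 op 0.239
```

```bash
python3 -c "
from h import *
for i in range(5): print(-17-25*i, ring(-17-25*i,-5,5).tolist())"
```

```text
-17 [[1.1, 0.2, -3.3], [1.4, 0.3, -3.2], [1.7, 0.4, -3.0], [1.9, 0.4, -2.9], [2.2, 0.5, -2.7]]
-42 [[2.4, 0.5, -2.5], [2.6, 0.6, -2.3], [2.8, 0.6, -2.0], [2.9, 0.6, -1.8], [3.1, 0.7, -1.5]]
-67 [[3.2, 0.7, -1.2], [3.3, 0.7, -0.9], [3.4, 0.7, -0.6], [3.4, 0.7, -0.3], [3.4, 0.7, -0.0]]
-92 [[3.4, 0.7, 0.3], [3.4, 0.7, 0.6], [3.3, 0.7, 0.9], [3.2, 0.7, 1.2], [3.1, 0.7, 1.4]]
-117 [[3.0, 0.6, 1.7], [2.8, 0.6, 2.0], [2.6, 0.6, 2.2], [2.4, 0.5, 2.4], [2.2, 0.5, 2.7]]
```

Request:
{"op": "drive_tool", "data": {
  "rows": [
    [[1.1,0.2,-3.3],[0,0,0],0],
    [[1.4,0.3,-3.2],[0,0,0],0],
    [[1.7,0.4,-3.0],[0,0,0],0],
    [[1.9,0.4,-2.9],[0,0,0],0],
    [[2.2,0.5,-2.7],[0,0,0],0]
  ]
}}

```text
time: 4.3
tcp_pos: [0.5447, -0.0175, 0.1138]
eef_rot: [-1.069, 1.217, -0.789]
contact_force: [-2.5, -4.3, 0.4]
opening: 0.241
```

```bash
python3 -c "
from h import *
rep()"
```

```text
t4.30 g [ 0.5459 -0.0237  0.1314] rad 40.7 phi -44.70 out 0.8 Ft 2.6 Fr 2.1 Fy 3.7 op 0.241
```

Request:
{"op": "drive_tool", "data": {
  "rows": [
    [[2.4,0.5,-2.5],[0,0,0],0],
    [[2.6,0.6,-2.3],[0,0,0],0],
    [[2.8,0.6,-2.0],[0,0,0],0],
    [[2.9,0.6,-1.8],[0,0,0],0],
    [[3.1,0.7,-1.5],[0,0,0],0]
  ]
}}

```text
time: 4.8
tcp_pos: [0.5591, -0.014, 0.1044]
eef_rot: [-1.068, 1.216, -0.789]
contact_force: [-0.7, -3.8, 3.4]
opening: 0.243
```

```bash
python3 -c "
from h import *
rep()"
```

```text
t4.80 g [ 0.5603 -0.0202  0.122 ] rad 40.5 phi -69.64 out 0.4 Ft 2.5 Fr -2.7 Fy 3.5 op 0.243
```

Request:
{"op": "drive_tool", "data": {
  "rows": [
    [[3.2,0.7,-1.2],[0,0,0],0],
    [[3.3,0.7,-0.9],[0,0,0],0],
    [[3.4,0.7,-0.6],[0,0,0],0],
    [[3.4,0.7,-0.3],[0,0,0],0],
    [[3.4,0.7,0],[0,0,0],0]
  ]
}}

```text
time: 5.3
tcp_pos: [0.5755, -0.0101, 0.102]
eef_rot: [-1.068, 1.217, -0.787]
contact_force: [-3.6, -2.6, 8.9]
opening: 0.242
```

```bash
python3 -c "
from h import *
rep()"
```

```text
t5.30 g [ 0.5767 -0.0163  0.1196] rad 40.5 phi -93.87 out 0.1 Ft 3.5 Fr -9.1 Fy 1.8 op 0.242
```

Request:
{"op": "drive_tool", "data": {
  "rows": [
    [[3.4,0.7,0.5],[0,0,0],0],
    [[3.4,0.7,0.8],[0,0,0],0],
    [[3.3,0.7,1.1],[0,0,0],0],
    [[3.2,0.7,1.4],[0,0,0],0],
    [[3.1,0.7,1.6],[0,0,0],0]
  ]
}}

```text
time: 5.8
tcp_pos: [0.5906, -0.0067, 0.1067]
eef_rot: [-1.07, 1.219, -0.785]
contact_force: [-4.7, -3.5, 6.7]
opening: 0.239
```

```bash
python3 -c "
from h import *
rep()
for i in range(4): print(-119-10*i, ring(-119-10*i,-2,5).tolist())"
```

```text
t5.80 g [ 0.5919 -0.0129  0.1243] rad 40.1 phi -117.12 out 0.0 Ft 1.7 Fr -8.4 Fy 2.4 op 0.239
-119 [[1.2, 0.3, 0.7], [1.2, 0.3, 0.7], [1.1, 0.2, 0.8], [1.1, 0.2, 0.8], [1.1, 0.2, 0.9]]
-129 [[1.0, 0.2, 0.9], [1.0, 0.2, 0.9], [1.0, 0.2, 1.0], [0.9, 0.2, 1.0], [0.9, 0.2, 1.0]]
-139 [[0.9, 0.2, 1.1], [0.8, 0.2, 1.1], [0.8, 0.2, 1.1], [0.8, 0.2, 1.2], [0.7, 0.2, 1.2]]
-149 [[0.7, 0.1, 1.2], [0.6, 0.1, 1.2], [0.6, 0.1, 1.3], [0.6, 0.1, 1.3], [0.5, 0.1, 1.3]]
```

Request:
{"op": "drive_tool", "data": {
  "rows": [
    [[2.3,0.5,1.6],[0,0,0],0],
    [[2.1,0.4,1.8],[0,0,0],0],
    [[2.0,0.4,2.0],[0,0,0],0],
    [[1.9,0.4,2.0],[0,0,0],0],
    [[1.8,0.4,2.2],[0,0,0],0]
  ]
}}

```text
time: 6.3
tcp_pos: [0.6002, -0.0049, 0.115]
eef_rot: [-1.071, 1.22, -0.786]
contact_force: [-3.4, -5.5, -0.0]
opening: 0.245
```

```bash
python3 -c "
from h import *
rep()"
```

```text
t6.30 g [ 0.6015 -0.0111  0.1326] rad 39.2 phi -135.73 out 0.3 Ft 3.1 Fr -3.2 Fy 4.6 op 0.245
```

```bash
cat >> h.py <<'E'
A=A+.0010*ex-.0004*ez
E
python3 -c "
from h import *
p=np.degrees(rep())
for i in range(4): print(p-7.5*i, ring(p-7.5*i,-1.5,5).tolist())"
```

```text
t6.30 g [ 0.6015 -0.0111  0.1326] rad 39.7 phi -137.16 out 0.3 Ft 3.1 Fr -3.3 Fy 4.6 op 0.245
-137.15599536063945 [[0.7, 0.1, 0.8], [0.7, 0.1, 0.8], [0.6, 0.1, 0.8], [0.6, 0.1, 0.8], [0.6, 0.1, 0.8]]
-144.65599536063945 [[0.6, 0.1, 0.9], [0.6, 0.1, 0.9], [0.5, 0.1, 0.9], [0.5, 0.1, 0.9], [0.5, 0.1, 0.9]]
-152.15599536063945 [[0.5, 0.1, 0.9], [0.4, 0.1, 0.9], [0.4, 0.1, 1.0], [0.4, 0.1, 1.0], [0.4, 0.1, 1.0]]
-159.65599536063945 [[0.3, 0.1, 1.0], [0.3, 0.1, 1.0], [0.3, 0.1, 1.0], [0.3, 0.1, 1.0], [0.2, 0.1, 1.0]]
```

Request:
{"op": "drive_tool", "data": {
  "rows": [
    [[0.7,0.1,0.8],[0,0,0],0],
    [[0.7,0.1,0.8],[0,0,0],0],
    [[0.6,0.1,0.8],[0,0,0],0],
    [[0.6,0.1,0.8],[0,0,0],0],
    [[0.6,0.1,0.8],[0,0,0],0]
  ]
}}

```text
time: 6.8
tcp_pos: [0.6032, -0.0042, 0.1187]
eef_rot: [-1.071, 1.22, -0.785]
contact_force: [-4.2, -3.9, 0.1]
opening: 0.238
```

```bash
python3 -c "
from h import *
rep()"
```

```text
t6.80 g [ 0.6045 -0.0105  0.1363] rad 39.7 phi -144.07 out 0.3 Ft 2.8 Fr -4.0 Fy 2.9 op 0.238
```

Request:
{"op": "drive_tool", "data": {
  "rows": [
    [[0.6,0.1,0.9],[0,0,0],0],
    [[0.6,0.1,0.9],[0,0,0],0],
    [[0.5,0.1,0.9],[0,0,0],0],
    [[0.5,0.1,0.9],[0,0,0],0],
    [[0.5,0.1,0.9],[0,0,0],0]
  ]
}}

```text
time: 7.3
tcp_pos: [0.6059, -0.0037, 0.1231]
eef_rot: [-1.071, 1.22, -0.785]
contact_force: [-3.8, -3.9, -0.8]
opening: 0.241
```

```bash
python3 -c "
from h import *
rep()"
```

```text
t7.30 g [ 0.6072 -0.0099  0.1406] rad 39.7 phi -151.49 out 0.4 Ft 2.9 Fr -3.6 Fy 3.0 op 0.241
```

Request:
{"op": "drive_tool", "data": {
  "rows": [
    [[0.5,0.1,0.9],[0,0,0],0],
    [[0.4,0.1,0.9],[0,0,0],0],
    [[0.4,0.1,1.0],[0,0,0],0],
    [[0.4,0.1,1.0],[0,0,0],0],
    [[0.4,0.1,1.0],[0,0,0],0]
  ]
}}

```text
time: 7.8
tcp_pos: [0.6071, -0.0036, 0.1262]
eef_rot: [-1.073, 1.222, -0.785]
contact_force: [-3.5, -4.6, -7.5]
opening: 0.24
```

```bash
python3 -c "
from h import *
rep()
for i in range(6): print(-159-7.5*i, ring(-159-7.5*i,-1.5,5).tolist())"
```

```text
t7.80 g [ 0.6084 -0.0098  0.1438] rad 39.5 phi -156.33 out 0.5 Ft 8.7 Fr -1.0 Fy 3.7 op 0.240
-159.0 [[0.4, 0.1, 1.0], [0.3, 0.1, 1.0], [0.3, 0.1, 1.0], [0.3, 0.1, 1.0], [0.3, 0.1, 1.0]]
-166.5 [[0.2, 0.0, 1.0], [0.2, 0.0, 1.0], [0.2, 0.0, 1.0], [0.1, 0.0, 1.0], [0.1, 0.0, 1.0]]
-174.0 [[0.1, 0.0, 1.0], [0.1, 0.0, 1.0], [0.0, 0.0, 1.0], [0.0, 0.0, 1.0], [-0.0, -0.0, 1.0]]
-181.5 [[-0.0, -0.0, 1.0], [-0.1, -0.0, 1.0], [-0.1, -0.0, 1.0], [-0.1, -0.0, 1.0], [-0.1, -0.0, 1.0]]
-189.0 [[-0.2, -0.0, 1.0], [-0.2, -0.0, 1.0], [-0.2, -0.0, 1.0], [-0.3, -0.1, 1.0], [-0.3, -0.1, 1.0]]
-196.5 [[-0.3, -0.1, 1.0], [-0.3, -0.1, 1.0], [-0.4, -0.1, 1.0], [-0.4, -0.1, 1.0], [-0.4, -0.1, 1.0]]
```

Request:
{"op": "drive_tool", "data": {
  "rows": [
    [[0.2,0.0,0.5],[0,0,0],0],
    [[0.2,0.0,0.5],[0,0,0],0],
    [[0,0,0],[0,0,0],0],
    [[0,0,0],[0,0,0],0],
    [[0,0,0],[0,0,0],0]
  ]
}}

```text
time: 8.3
tcp_pos: [0.6072, -0.0035, 0.1266]
eef_rot: [-1.073, 1.222, -0.785]
contact_force: [-2.9, -4.8, -9.4]
opening: 0.242
```

```bash
python3 -c "
from h import *
rep()"
```

```text
t8.30 g [ 0.6086 -0.0097  0.1442] rad 39.4 phi -156.94 out 0.5 Ft 10.1 Fr 0.2 Fy 4.1 op 0.242
```

Request:
{"op": "drive_tool", "data": {
  "rows": [
    [[-0.3,-0.1,-0.8],[0,0,0],0],
    [[-0.3,-0.1,-0.8],[0,0,0],0],
    [[0,0,0],[0,0,0],0],
    [[0,0,0],[0,0,0],0],
    [[0,0,0],[0,0,0],0]
  ]
}}

```text
time: 8.8
tcp_pos: [0.6068, -0.0036, 0.1255]
eef_rot: [-1.073, 1.222, -0.785]
contact_force: [-2.7, -3.7, -6.2]
opening: 0.238
```

```bash
python3 -c "
from h import *
rep()"
```

```text
t8.80 g [ 0.6082 -0.0098  0.1431] rad 39.5 phi -155.35 out 0.5 Ft 7.1 Fr -0.6 Fy 3.1 op 0.238
```

Request:
{"op": "drive_tool", "data": {
  "rows": [
    [[-0.3,-0.1,-0.8],[0,0,0],0],
    [[-0.3,-0.1,-0.8],[0,0,0],0],
    [[0,0,0],[0,0,0],0],
    [[0,0,0],[0,0,0],0],
    [[0,0,0],[0,0,0],0]
  ]
}}

```text
time: 9.3
tcp_pos: [0.6065, -0.0036, 0.1246]
eef_rot: [-1.072, 1.222, -0.785]
contact_force: [-4.2, -3.4, -4.3]
opening: 0.239
```

```bash
python3 -c "
from h import *
rep()"
```

```text
t9.30 g [ 0.6078 -0.0098  0.1422] rad 39.6 phi -153.86 out 0.4 Ft 6.0 Fr -2.5 Fy 2.4 op 0.239
```

Request:
{"op": "drive_tool", "data": {
  "rows": [
    [[-0.3,-0.1,-0.8],[0,0,0],0],
    [[-0.3,-0.1,-0.8],[0,0,0],0],
    [[0,0,0],[0,0,0],0],
    [[0,0,0],[0,0,0],0],
    [[0,0,0],[0,0,0],0]
  ]
}}

```text
time: 9.8
tcp_pos: [0.6061, -0.0036, 0.1236]
eef_rot: [-1.071, 1.221, -0.784]
contact_force: [-3.8, -3.7, -3.0]
opening: 0.242
```

```bash
python3 -c "
from h import *
rep()"
```

```text
t9.80 g [ 0.6075 -0.0099  0.1412] rad 39.7 phi -152.41 out 0.4 Ft 4.8 Fr -2.6 Fy 2.8 op 0.242
```

Request:
{"op": "drive_tool", "data": {
  "rows": [
    [[-0.3,-0.1,-0.8],[0,0,0],0],
    [[-0.3,-0.1,-0.8],[0,0,0],0],
    [[0,0,0],[0,0,0],0],
    [[0,0,0],[0,0,0],0],
    [[0,0,0],[0,0,0],0]
  ]
}}

```text
time: 10.3
tcp_pos: [0.6058, -0.0037, 0.1226]
eef_rot: [-1.071, 1.221, -0.784]
contact_force: [-4.7, -2.6, 1.1]
opening: 0.243
```

```bash
python3 -c "
from h import *
rep();rep()"
```

```text
t10.30 g [ 0.6071 -0.0099  0.1402] rad 39.9 phi -150.91 out 0.3 Ft 1.5 Fr -5.0 Fy 1.5 op 0.243
t10.30 g [ 0.6071 -0.0099  0.1402] rad 39.9 phi -150.91 out 0.3 Ft 1.5 Fr -5.0 Fy 1.5 op 0.243
```

Request:
{"op": "drive_tool", "data": {
  "rows": [
    [[-0.4,-0.1,-0.8],[0,0,0],0],
    [[-0.4,-0.1,-0.8],[0,0,0],0],
    [[0,0,0],[0,0,0],0],
    [[0,0,0],[0,0,0],0],
    [[0,0,0],[0,0,0],0]
  ]
}}

```text
time: 10.8
tcp_pos: [0.6054, -0.0037, 0.1217]
eef_rot: [-1.07, 1.22, -0.785]
contact_force: [-4.2, -2.7, 3.6]
opening: 0.239
```

```bash
python3 -c "
from h import *
rep();rep()"
```

```text
t10.80 g [ 0.6067 -0.0099  0.1393] rad 39.9 phi -149.44 out 0.3 Ft -0.8 Fr -5.8 Fy 1.8 op 0.239
t10.80 g [ 0.6067 -0.0099  0.1393] rad 39.9 phi -149.44 out 0.3 Ft -0.8 Fr -5.8 Fy 1.8 op 0.239
```

Request:
{"op": "drive_tool", "data": {
  "rows": [
    [[-0.4,-0.1,-0.8],[0,0,0],0],
    [[-0.4,-0.1,-0.8],[0,0,0],0],
    [[0,0,0],[0,0,0],0],
    [[0,0,0],[0,0,0],0],
    [[0,0,0],[0,0,0],0]
  ]
}}

```text
time: 11.3
tcp_pos: [0.6049, -0.0038, 0.1207]
eef_rot: [-1.069, 1.219, -0.785]
contact_force: [-4.9, -2.8, 5.5]
opening: 0.24
```

```bash
python3 -c "
from h import *
rep()"
```

```text
t11.30 g [ 0.6062 -0.01    0.1383] rad 40.0 phi -147.84 out 0.2 Ft -1.8 Fr -7.5 Fy 1.7 op 0.240
```

```bash
python3 -c "
from h import *
R=ring(-148,12,30)
for i in range(6): print(-148+60*i, R[5*i:5*i+5].tolist())
print(R.sum(0))"
```

```text
-148 [[-5.0, -1.1, -6.6], [-6.3, -1.4, -5.4], [-7.2, -1.6, -3.9], [-7.9, -1.7, -2.3], [-8.2, -1.8, -0.6]]
-88 [[-8.1, -1.8, 1.2], [-7.7, -1.7, 2.9], [-6.9, -1.5, 4.4], [-5.9, -1.3, 5.8], [-4.6, -1.0, 6.9]]
-28 [[-3.1, -0.7, 7.8], [-1.4, -0.3, 8.2], [0.3, 0.1, 8.4], [2.0, 0.4, 8.1], [3.6, 0.8, 7.5]]
32 [[5.0, 1.1, 6.6], [6.3, 1.4, 5.4], [7.2, 1.6, 3.9], [7.9, 1.7, 2.3], [8.2, 1.8, 0.6]]
92 [[8.1, 1.8, -1.2], [7.7, 1.7, -2.9], [6.9, 1.5, -4.4], [5.9, 1.3, -5.8], [4.6, 1.0, -6.9]]
152 [[3.1, 0.7, -7.8], [1.4, 0.3, -8.2], [-0.3, -0.1, -8.4], [-2.0, -0.4, -8.1], [-3.6, -0.8, -7.5]]
[-1.02140518e-14 -9.99200722e-16  3.55271368e-15]
```

Request:
{"op": "drive_tool", "data": {
  "rows": [
    [[-5.4,-1.2,-6.4],[0,0,0],0],
    [[-6.7,-1.5,-5.2],[0,0,0],0],
    [[-7.6,-1.7,-3.7],[0,0,0],0],
    [[-8.3,-1.8,-2.1],[0,0,0],0],
    [[-8.2,-1.8,-0.4],[0,0,0],0]
  ]
}}

```text
time: 11.8
tcp_pos: [0.5693, -0.012, 0.1027]
eef_rot: [-1.067, 1.218, -0.788]
contact_force: [1.7, 2.6, 2.4]
opening: 0.245
```

```bash
python3 -c "
from h import *
rep()"
```

```text
t11.80 g [ 0.5706 -0.0183  0.1203] rad 39.4 phi -86.12 out 0.7 Ft -2.0 Fr -2.6 Fy -2.1 op 0.245
```

Good. Continue.

Request:
{"op": "drive_tool", "data": {
  "rows": [
    [[-8.1,-1.8,1.2],[0,0,0],0],
    [[-7.7,-1.7,2.9],[0,0,0],0],
    [[-6.9,-1.5,4.4],[0,0,0],0],
    [[-5.9,-1.3,5.8],[0,0,0],0],
    [[-4.6,-1.0,6.9],[0,0,0],0]
  ]
}}

```text
time: 12.3
tcp_pos: [0.5365, -0.0193, 0.1245]
eef_rot: [-1.066, 1.217, -0.789]
contact_force: [5.6, 5.3, 0.7]
opening: 0.24
```

```bash
python3 -c "
from h import *
rep()"
```

```text
t12.30 g [ 0.5377 -0.0256  0.1421] rad 40.4 phi -25.68 out 0.8 Ft -2.2 Fr -6.2 Fy -4.0 op 0.240
```

Request:
{"op": "drive_tool", "data": {
  "rows": [
    [[-3.1,-0.7,7.8],[0,0,0],0],
    [[-1.4,-0.3,8.2],[0,0,0],0],
    [[0.3,0.1,8.4],[0,0,0],0],
    [[2.0,0.4,8.1],[0,0,0],0],
    [[3.6,0.8,7.5],[0,0,0],0]
  ]
}}

```text
time: 12.8
tcp_pos: [0.5373, -0.0191, 0.1634]
eef_rot: [-1.068, 1.218, -0.788]
contact_force: [5.1, 4.5, -6.8]
opening: 0.238
```

```bash
python3 -c "
from h import *
rep()"
```

```text
t12.80 g [ 0.5385 -0.0253  0.1809] rad 41.4 phi 31.02 out 0.8 Ft -2.7 Fr -8.6 Fy -3.4 op 0.238
```

Request:
{"op": "drive_tool", "data": {
  "rows": [
    [[5.0,1.1,6.6],[0,0,0],0],
    [[6.3,1.4,5.4],[0,0,0],0],
    [[7.2,1.6,3.9],[0,0,0],0],
    [[7.9,1.7,2.3],[0,0,0],0],
    [[8.2,1.8,0.6],[0,0,0],0]
  ]
}}

```text
time: 13.3
tcp_pos: [0.5724, -0.0117, 0.1829]
eef_rot: [-1.069, 1.219, -0.786]
contact_force: [-4.5, 3.5, -2.9]
opening: 0.242
```

```bash
python3 -c "
from h import *
rep()"
```

```text
t13.30 g [ 0.5737 -0.0179  0.2005] rad 40.9 phi 90.67 out 1.0 Ft -3.6 Fr -2.9 Fy -4.4 op 0.242
```

Request:
{"op": "drive_tool", "data": {
  "rows": [
    [[8.1,1.8,-1.2],[0,0,0],0],
    [[7.7,1.7,-2.9],[0,0,0],0],
    [[6.9,1.5,-4.4],[0,0,0],0],
    [[5.9,1.3,-5.8],[0,0,0],0],
    [[4.6,1.0,-6.9],[0,0,0],0]
  ]
}}

```text
time: 13.8
tcp_pos: [0.6061, -0.0041, 0.1619]
eef_rot: [-1.069, 1.218, -0.786]
contact_force: [-4.8, 4.5, -0.1]
opening: 0.242
```

```bash
python3 -c "
from h import *
rep()"
```

```text
t13.80 g [ 0.6073 -0.0104  0.1795] rad 40.2 phi 150.39 out 0.8 Ft -1.8 Fr -3.3 Fy -5.4 op 0.242
```

Request:
{"op": "drive_tool", "data": {
  "rows": [
    [[3.1,0.7,-7.8],[0,0,0],0],
    [[1.4,0.3,-8.2],[0,0,0],0],
    [[-0.3,-0.1,-8.4],[0,0,0],0],
    [[-2.0,-0.4,-8.1],[0,0,0],0],
    [[-3.6,-0.8,-7.5],[0,0,0],0]
  ]
}}

```text
time: 14.3
tcp_pos: [0.6053, -0.0042, 0.1225]
eef_rot: [-1.067, 1.217, -0.788]
contact_force: [-2.6, 5.6, 4.3]
opening: 0.24
```

```bash
python3 -c "
from h import *
rep()"
```

```text
t14.30 g [ 0.6066 -0.0105  0.1401] rad 39.3 phi -150.22 out 0.8 Ft -3.1 Fr -3.4 Fy -6.0 op 0.240
```

Request:
{"op": "drive_tool", "data": {
  "rows": [
    [[-5.1,-0.8,-6.6],[0,0,0],0],
    [[-6.4,-1.1,-5.4],[0,0,0],0],
    [[-7.3,-1.3,-3.9],[0,0,0],0],
    [[-7.9,-1.4,-2.3],[0,0,0],0],
    [[-8.2,-1.5,-0.6],[0,0,0],0]
  ]
}}

```text
time: 14.8
tcp_pos: [0.5692, -0.0121, 0.1028]
eef_rot: [-1.069, 1.216, -0.79]
contact_force: [2.7, -0.4, 0.2]
opening: 0.241
```

Request:
{"op": "drive_tool", "data": {
  "rows": [
    [[-8.1,-1.8,1.2],[0,0,0],0],
    [[-7.7,-1.7,2.9],[0,0,0],0],
    [[-6.9,-1.5,4.4],[0,0,0],0],
    [[-5.9,-1.3,5.8],[0,0,0],0],
    [[-4.6,-1.0,6.9],[0,0,0],0]
  ]
}}

```text
time: 15.3
tcp_pos: [0.5362, -0.0192, 0.1248]
eef_rot: [-1.068, 1.216, -0.79]
contact_force: [5.4, -1.4, -2.2]
opening: 0.238
```

```bash
python3 -c "
from h import *
rep()"
```

```text
t15.30 g [ 0.5374 -0.0254  0.1424] rad 40.4 phi -25.11 out 0.6 Ft -4.1 Fr -3.6 Fy 2.5 op 0.238
```

Request:
{"op": "drive_tool", "data": {
  "rows": [
    [[-3.1,-0.7,7.8],[0,0,0],0],
    [[-1.4,-0.3,8.2],[0,0,0],0],
    [[0.3,0.1,8.4],[0,0,0],0],
    [[2.0,0.4,8.1],[0,0,0],0],
    [[3.6,0.8,7.5],[0,0,0],0]
  ]
}}

```text
time: 15.8
tcp_pos: [0.5374, -0.0187, 0.1642]
eef_rot: [-1.069, 1.217, -0.79]
contact_force: [5.1, -1.0, -6.1]
opening: 0.241
```

Request:
{"op": "drive_tool", "data": {
  "rows": [
    [[5.0,1.1,6.6],[0,0,0],0],
    [[6.3,1.4,5.4],[0,0,0],0],
    [[7.2,1.6,3.9],[0,0,0],0],
    [[7.9,1.7,2.3],[0,0,0],0],
    [[8.2,1.8,0.6],[0,0,0],0]
  ]
}}

```text
time: 16.3
tcp_pos: [0.5718, -0.0114, 0.1833]
eef_rot: [-1.071, 1.218, -0.788]
contact_force: [-1.8, -6.9, -1.7]
opening: 0.238
```

```bash
python3 -c "
from h import *
rep()"
```

```text
t16.30 g [ 0.5731 -0.0175  0.2009] rad 41.3 phi 89.90 out 0.5 Ft -3.2 Fr -1.7 Fy 6.4 op 0.238
```

Request:
{"op": "drive_tool", "data": {
  "rows": [
    [[8.1,1.8,-1.2],[0,0,0],0],
    [[7.7,1.7,-2.9],[0,0,0],0],
    [[6.9,1.5,-4.4],[0,0,0],0],
    [[5.9,1.3,-5.8],[0,0,0],0],
    [[4.6,1.0,-6.9],[0,0,0],0]
  ]
}}

```text
time: 16.8
tcp_pos: [0.6058, -0.0039, 0.1627]
eef_rot: [-1.07, 1.217, -0.788]
contact_force: [-0.8, -4.1, 2.4]
opening: 0.239
```

Request:
{"op": "drive_tool", "data": {
  "rows": [
    [[3.1,0.7,-7.8],[0,0,0],0],
    [[1.4,0.3,-8.2],[0,0,0],0],
    [[-0.3,-0.1,-8.4],[0,0,0],0],
    [[-2.0,-0.4,-8.1],[0,0,0],0],
    [[-3.6,-0.8,-7.5],[0,0,0],0]
  ]
}}

```text
time: 17.3
tcp_pos: [0.6052, -0.004, 0.1223]
eef_rot: [-1.067, 1.215, -0.79]
contact_force: [3.2, -3.2, 1.5]
opening: 0.238
```

```bash
python3 -c "
from h import *
rep()"
```

```text
t17.30 g [ 0.6064 -0.0102  0.1399] rad 39.4 phi -150.00 out 0.5 Ft -2.5 Fr 1.4 Fy 3.8 op 0.238
```

Request:
{"op": "drive_tool", "data": {
  "rows": [
    [[-5.0,-1.2,-6.6],[0,0,0],0],
    [[-6.3,-1.5,-5.4],[0,0,0],0],
    [[-7.2,-1.7,-3.9],[0,0,0],0],
    [[-7.9,-1.8,-2.3],[0,0,0],0],
    [[-8.2,-1.9,-0.6],[0,0,0],0]
  ]
}}

```text
time: 17.8
tcp_pos: [0.5697, -0.0119, 0.1028]
eef_rot: [-1.068, 1.217, -0.789]
contact_force: [3.7, -4.0, -0.7]
opening: 0.241
```

Request:
{"op": "drive_tool", "data": {
  "rows": [
    [[-8.1,-1.8,1.2],[0,0,0],0],
    [[-7.7,-1.7,2.9],[0,0,0],0],
    [[-6.9,-1.5,4.4],[0,0,0],0],
    [[-5.9,-1.3,5.8],[0,0,0],0],
    [[-4.6,-1.0,6.9],[0,0,0],0]
  ]
}}

```text
time: 18.3
tcp_pos: [0.5364, -0.0192, 0.1245]
eef_rot: [-1.068, 1.217, -0.789]
contact_force: [4.6, -3.1, -1.8]
opening: 0.243
```

Request:
{"op": "drive_tool", "data": {
  "rows": [
    [[-3.1,-0.7,7.8],[0,0,0],0],
    [[-1.4,-0.3,8.2],[0,0,0],0],
    [[0.3,0.1,8.4],[0,0,0],0],
    [[2.0,0.4,8.1],[0,0,0],0],
    [[3.6,0.8,7.5],[0,0,0],0]
  ]
}}

```text
time: 18.8
tcp_pos: [0.5376, -0.0188, 0.1642]
eef_rot: [-1.069, 1.218, -0.789]
contact_force: [3.9, -4.2, -4.7]
opening: 0.24
```

Request:
{"op": "drive_tool", "data": {
  "rows": [
    [[5.0,1.1,6.6],[0,0,0],0],
    [[6.3,1.4,5.4],[0,0,0],0],
    [[7.2,1.6,3.9],[0,0,0],0],
    [[7.9,1.7,2.3],[0,0,0],0],
    [[8.2,1.8,0.6],[0,0,0],0]
  ]
}}

```text
time: 19.3
tcp_pos: [0.5719, -0.0113, 0.1832]
eef_rot: [-1.071, 1.218, -0.787]
contact_force: [-1.8, -5.7, -0.9]
opening: 0.243
```

Request:
{"op": "drive_tool", "data": {
  "rows": [
    [[8.1,1.8,-1.2],[0,0,0],0],
    [[7.7,1.7,-2.9],[0,0,0],0],
    [[6.9,1.5,-4.4],[0,0,0],0],
    [[5.9,1.3,-5.8],[0,0,0],0],
    [[4.6,1.0,-6.9],[0,0,0],0]
  ]
}}

```text
time: 19.8
tcp_pos: [0.6058, -0.0038, 0.1625]
eef_rot: [-1.069, 1.217, -0.787]
contact_force: [-0.8, -4.4, 1.7]
opening: 0.239
```

Request:
{"op": "drive_tool", "data": {
  "rows": [
    [[3.1,0.7,-7.8],[0,0,0],0],
    [[1.4,0.3,-8.2],[0,0,0],0],
    [[-0.3,-0.1,-8.4],[0,0,0],0],
    [[-2.0,-0.4,-8.1],[0,0,0],0],
    [[0,0,0],[0,0,0],0]
  ]
}}

```text
time: 20.3
tcp_pos: [0.6076, -0.0036, 0.1276]
eef_rot: [-1.068, 1.218, -0.789]
contact_force: [4.7, -5.1, -2.0]
opening: 0.239
```

```bash
python3 -c "
from h import *
rep()"
```

```text
t20.30 g [ 0.6088 -0.0098  0.1452] rad 39.2 phi -158.49 out 0.5 Ft 0.6 Fr 4.0 Fy 6.0 op 0.239
```

Request:
{"op": "drive_tool", "data": {
  "rows": [
    [[0,-0.5,-1.4],[0,0,0],0],
    [[0,-0.5,-1.4],[0,0,0],0],
    [[0,-0.6,-1.4],[0,0,0],0],
    [[0,0,0],[0,0,0],0],
    [[0,0,0],[0,0,0],0]
  ]
}}

```text
time: 20.8
tcp_pos: [0.6066, -0.0038, 0.1247]
eef_rot: [-1.069, 1.219, -0.785]
contact_force: [-2.3, 2.0, 2.5]
opening: 0.238
```

```bash
python3 -c "
from h import *
rep()"
```

```text
t20.80 g [ 0.6079 -0.01    0.1423] rad 39.5 phi -154.05 out 0.6 Ft -1.5 Fr -2.7 Fy -2.5 op 0.238
```

Request:
{"op": "drive_tool", "data": {
  "rows": [
    [[-0.6,-0.1,-1.1],[0,0,0],0],
    [[-0.6,-0.1,-1.1],[0,0,0],0],
    [[-0.6,-0.2,-1.1],[0,0,0],0],
    [[0,0,0],[0,0,0],0],
    [[0,0,0],[0,0,0],0]
  ]
}}

```text
time: 21.3
tcp_pos: [0.6049, -0.0042, 0.1216]
eef_rot: [-1.068, 1.219, -0.785]
contact_force: [-4.0, 4.0, 4.3]
opening: 0.236
```

```bash
python3 -c "
from h import *
rep()"
```

```text
t21.30 g [ 0.6062 -0.0104  0.1392] rad 39.5 phi -148.89 out 0.6 Ft -2.1 Fr -4.8 Fy -4.8 op 0.236
```

Request:
{"op": "drive_tool", "data": {
  "rows": [
    [[-0.5,0.6,0.8],[0,0,0],0],
    [[-0.5,0.6,0.8],[0,0,0],0],
    [[0,0,0],[0,0,0],0],
    [[0,0,0],[0,0,0],0],
    [[0,0,0],[0,0,0],0]
  ]
}}

```text
time: 21.8
tcp_pos: [0.6052, -0.0044, 0.1231]
eef_rot: [-1.068, 1.217, -0.789]
contact_force: [3.0, 0.7, -1.3]
opening: 0.236
```

```bash
python3 -c "
from h import *
rep()"
```

```text
t21.80 g [ 0.6064 -0.0106  0.1407] rad 38.9 phi -150.87 out 0.8 Ft -0.4 Fr 3.3 Fy -0.0 op 0.236
```

Request:
{"op": "drive_tool", "data": {
  "rows": [
    [[0.5,0.1,-0.3],[0,0,0],0],
    [[0.5,0.1,-0.3],[0,0,0],0],
    [[0,0,0],[0,0,0],0],
    [[0,0,0],[0,0,0],0],
    [[0,0,0],[0,0,0],0]
  ]
}}

```text
time: 22.3
tcp_pos: [0.6055, -0.004, 0.1227]
eef_rot: [-1.069, 1.218, -0.788]
contact_force: [-1.9, -0.9, 0.0]
opening: 0.237
```

```bash
python3 -c "
from h import *
rep()"
```

```text
t22.30 g [ 0.6067 -0.0102  0.1403] rad 39.4 phi -150.69 out 0.6 Ft 1.0 Fr -1.8 Fy 0.5 op 0.237
```

Request:
{"op": "drive_tool", "data": {
  "rows": [
    [[0,0,0],[0,0,0],60],
    [[0,0,0],[0,0,0],100],
    [[0,0,0],[0,0,0],100],
    [[0,0,0],[0,0,0],100],
    [[0,0,0],[0,0,0],100]
  ],
  "squeeze": 20
}}

```text
time: 22.8
tcp_pos: [0.6059, -0.0039, 0.1228]
eef_rot: [-1.068, 1.217, -0.788]
contact_force: [-0.5, -0.6, 0.2]
opening: 0.998
```

```bash
python3 -c "
from h import *
rep();s,p,R=st();print((-R[:,1]*30).round(1))"
```

```text
t22.80 g [ 0.6071 -0.0101  0.1403] rad 39.8 phi -151.03 out 0.5 Ft 0.2 Fr -0.6 Fy 0.4 op 0.998
[  2.  -10.   28.2]
```

Request:
{"op": "drive_tool", "data": {
  "rows": [
    [[1,-5,14],[0,0,0],100],
    [[2,-10,28],[0,0,0],100],
    [[2,-13,36],[0,0,0],100],
    [[2,-13,38],[0,0,0],100],
    [[2,-13,38],[0,0,0],100]
  ]
}}

```text
time: 23.3
tcp_pos: [0.6148, -0.0587, 0.2795]
eef_rot: [-1.068, 1.216, -0.789]
contact_force: [0.1, 0.2, -0.5]
opening: 1.0
```

Request:
{"op": "drive_tool", "data": {
  "rows": [
    [[-20,-40,10],[0,0,0],100],
    [[-20,-40,0],[0,0,0],100],
    [[-20,-40,0],[0,0,0],100],
    [[-20,-40,0],[0,0,0],100],
    [[0,0,0],[0,0,0],100]
  ]
}}

```text
time: 23.8
tcp_pos: [0.5328, -0.223, 0.2877]
eef_rot: [-1.067, 1.221, -0.795]
contact_force: [0.2, 0.0, -0.5]
opening: 1.0
```

Run:
```python
from h import *
from plant import read_camera
from scipy.optimize import least_squares
s,p,R=st();print(s["time"],p.round(3),s["contact_force"].round(1))
ims=[]
for n in ["scene","top"]:
    c=read_camera(n); cv2.imwrite(f"pics/{n}3.png",c["frame"][:,:,::-1])
    w=cloud(c);W=w[c["z_map"]>0];d=W-[.4959,.1606,0];L=np.stack([d@ex,d@ey,W[:,2]],-1)
    g=L[(L[:,1]>.155)&(L[:,1]<.212)&(L[:,2]>.08)&(L[:,2]<.23)&(abs(L[:,0]+.0385)<.065)]
    for dz in (.15,.13):
        r=least_squares(lambda q:np.hypot(g[:,0]-q[0],g[:,2]-q[1])-.011,[g[:,0].mean(),dz],loss="soft_l1",f_scale=.001)
        a,b=r.x-[-.0385,.16];print(n,len(g),r.x.round(4),"off",a.round(4),b.round(4),"r",np.hypot(a,b).round(4),"phi",np.degrees(np.arctan2(b,a)).round(1))
cv2.imwrite("pics/both3.png",cv2.resize(cv2.hconcat([cv2.imread("pics/scene3.png"),cv2.imread("pics/top3.png")]),(800,300)))
a=cv2.imread("pics/scene3.png")[150:270,200:340]
cv2.imwrite("pics/zoom3.png",cv2.resize(a,None,fx=5,fy=5,interpolation=cv2.INTER_CUBIC))
```

```text
23.8 [ 0.533 -0.223  0.288] [ 0.2  0.  -0.5]
scene 183 [-0.0819  0.1562] off -0.0434 -0.0038 r 0.0436 phi -174.9
scene 183 [-0.0727  0.1398] off -0.0342 -0.0202 r 0.0397 phi -149.4
top 233 [-0.0732  0.1403] off -0.0347 -0.0197 r 0.0399 phi -150.4
top 233 [-0.0732  0.1403] off -0.0347 -0.0197 r 0.0399 phi -150.4
```

View pics/both3.png

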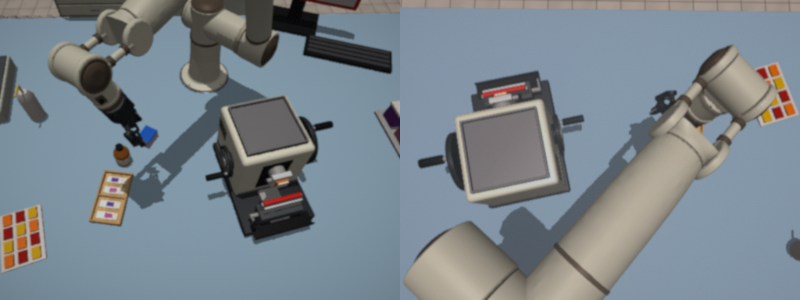

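View pics/zoom3.png

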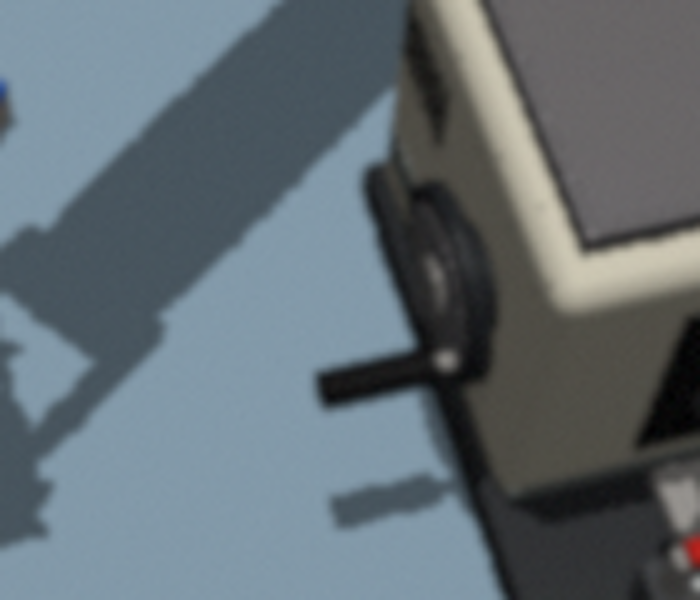

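```bash
python3 -c "
from plant import *
print(finish_job(), sense()['time'])"
```

```text
the job is handed in; nothing more can be done
the job is handed in; nothing more can be done
```

The handwheel is wound back to its rear stop, then forward three full turns, and released. I handed the job in after about 24 s of the 72 s allowed.

- **Rear stop:** I felt it about 0.36 of a turn back from the start. The push along the grip's circle rose from about 2.9 N to 8.7 N. I confirmed it with one small further push to 10.1 N, well under the 20 N limit. Easing off traced the spring-back, which put the unloaded stop at a wheel angle of about -150.1°.
- **Three turns forward:** With the windup allowed for, the wheel stood at about -150.1° again, three turns on, just before I let go. After release the top camera gave -150.4° and the scene camera -149.4°, so it is within roughly 1° of three full turns.
- **Disagreements:** The stop readings scattered by about ±1°, depending on the sideways load on the pads. One reading before release was about 1° short (-151.1°), and it agreed again once I took off the sideways load. One of the two scene-camera fits settled on a wrong answer (radius 43.6 mm, -174.9°), so I discarded it.
- **Left clear:** The gripper is open, clear of the wheel and well above the bottle, and touches nothing. The arm never came near the bottle, slide tray or slide box. In the last pictures they look unmoved, though I did not measure their positions again.

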